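# Cap the weld-viewing camera

## Robot

A 6-joint arm with a two-finger parallel gripper is mounted at the origin on the work surface. World frame = base frame: x ahead of the robot, y to its left, z up, the work surface at z = 0. Lengths are in m, angles in rad, forces in N, time in s.
With the tool pointing down it reaches from about 0.375 to 0.975 m from the base axis. Payload 3.8 kg.
Tool frame: the origin (TCP) lies on the centre line of the jaws, within the pads' length; the fingertips stand 25 mm ahead of it and the grasp point (between the pads) lies 6 mm ahead of it; z points along the fingers, y is the line along which they close (so a half turn about z gives the same grasp; the last joint's range is limited). The gripper opens to 85 mm and grips with 20 to 120 N. Pads are 22 mm wide; open, the fingers measure 114 mm over their backs; the gripper's body (76 mm by 85 mm) begins 54 mm behind the grasp point. The pads swing forward as they close: fully open they stand 13 mm farther back than shut.
Start: joints at [1.29, 0.264, 1.604, -0, 1.274, -0.037], TCP at [0.163, 0.655, 0.256] pointing down, gripper open.
Joint ranges: [-2.63, 2.63], [-0.94, 2.18], [0.31, 2.57], [-1.31, 4.45], [0, 2.66], [-2.55, 2.55]. Speed limits (rad/s): [2.57, 2.57, 3.14, 3.14, 3.14, 3.14].

## Interface

Orientations are given as a unit quaternion [x, y, z, w].
In Python, from rig import * gives the robot as it stands. The module is installed in compiled form; this text tells all that it offers.
- The arm moves only by the tool send_path, called after "Request:" as name(argument=value, ...) on one line, values as JSON. Schema: {"type":"object","properties":{"increments":{"type":"array","items":{"type":"array","prefixItems":[{"type":"array","items":{"type":"number"},"minItems":3,"maxItems":3},{"type":"array","items":{"type":"number"},"minItems":3,"maxItems":3},{"type":"number"}],"minItems":3,"maxItems":3},"minItems":1,"maxItems":20},"clamp_n":{"type":"number"},"only":{"type":"string"},"quiet":{"type":"boolean"},"lines":{"type":"string"}},"required":["increments"],"additionalProperties":false}. increments is a list of rows, 1 to 20 of them, each written [[dx, dy, dz], [rx, ry, rz], opening]: dx, dy, dz in shares of the most that a row can go, 1 being 62.5 mm, then a rotation vector rx, ry, rz in shares of 2 rad (1.0 is 2 rad), then the finger opening in m; each row shifts and turns the commanded pose from where the row before left it, along the tool's axes as they then stand; what a row does not reach is not made up. A row lasts 1/8 s, in which the tool goes at most 0.0625 m and 0.188 rad, less where a joint would pass 70% of its speed; a pose out of reach is approached as far as the arm can. The fingers move at their own pace and stop on an object; clamp_n is the grip in N (left out, the last holds). Time passes only in rows, so rows that do not move let the fingers close. The tool returns the time, the measured TCP pose, the force, the opening and the grip force at its end. only (a regular expression) keeps the lines of the reply that match it, lines (a string "A,B") keeps lines A to B, and quiet returns only ok. Shift and turn numbers lie between -1 and 1, and a call with a number outside is refused. Input that does not fit is refused with a message, and nothing moves.
- read_state(): the state, without advancing time (a new reading comes with each control period).
- read_camera(name): name is "scene" or "top"; returns a dict with "img" (384x512x3 uint8, red, green, blue), "depth" (384x512 float32, m along the optical axis (not along the pixel's ray), 0 where there is no reading), "camera_matrix" (3x3 intrinsics, pixels), "distortion" ([k1, k2, p1, p2, k3] as OpenCV has them; the pictures are not rectified), "rvec" (rotation vector, rad) and "tvec" (3), from world to camera coordinates, as OpenCV has them. Camera axes: x right, y down, z forward; pixel columns grow to the right and rows downward; lengths in m; the calibration is good to about 2 mm. A picture is of the moment at which its call begins.
- job_done(): hands the job in; it is judged then, once.
The state is a dict: "time_s": time; "qpos": joint angles; "joint_vel": joint speeds; "joint_efforts": joint torques, N m; "ee_pos": TCP position; "tool_rot": TCP orientation; "contact_force": force on the tool from outside, world axes, zero at the start; "ft_torque": the same for the moment, N m; "opening": finger opening in m; "finger_force": force on a finger pad.
Only numpy, scipy, OpenCV 4.12 (cv2) and the standard library are available. Lean on these libraries where they do the work, as an engineer would, in place of code of your own. Each camera call takes 0.05 s, during which the arm holds its last target. There are 200 camera calls.

## Task

Grinding is about to start next to the weld-viewing camera that stands lens-up in its dock. Take its sprung cap from the bench by pinching the two yellow tabs together, press it down on the lens against the orange rubber seal while the tabs are still pinched, then let the tabs spring out under the rim so that the cap sits level and locked on both sides. Press only as firmly as the seal needs, never so hard that the camera bottoms out on its rubber buffers, and leave the other things on the bench alone.

Things in the scene. Friction and masses are not known exactly. Their poses are not given: they have to be found in the camera images.
- cap: Black round lens cap lying face up on the bench, about 80 g, with two yellow pinch tabs. Origin: centre of the plug's underside; z up out of its face, y the line along which the tabs are pinched. Plug 45.6 mm across, 12 mm high, its foot tapered to 38 mm over the lowest 5 mm; above it a flange 63 mm across, from 12 to 15 mm. Fits the lens at any yaw
- cap_grip (a point): Point of the cap midway between the tabs' upright finger grips, 22 mm above the cap's origin, axes as the cap. The two grips stand on the flange, from 15 to 29 mm above the cap's origin, 22 mm wide (x); their flat outer faces are 34 mm apart (y) at rest and 25 mm when fully pinched
- tab_a (a joint): Inward travel of the tab on the cap's +y side: 0 at rest (sprung out), 0.0045 m fully pinched; its spring pushes out with 7.5 N at rest, 14 N pinched. Below the flange the tab ends in a latch lug 10 mm wide, 4.8 to 7.8 mm above the cap's origin, reaching out to a radius of 26.5 mm at rest and 22 mm pinched
- tab_b (a joint): The same for the tab on the cap's -y side
- rim (a point): Centre of the top face of the steel lip at the mouth of the camera's lens, which looks straight up, about 145 mm above the bench; z up. The lip is 3 mm thick, its hole 48 mm across; below it is a groove 55 mm across where the lugs expand. The lugs clear the lip when the cap's origin is more than 10.8 mm below this point; they lock there. The glass is 15 mm below
- seal_top (a point): Centre of the top of the orange rubber seal ring round the steel lip, 57 to 64 mm across. At rest it stands 3 mm above the rim; the cap's flange presses it down: 3 N start it, about 12 N flatten it level with the lip; when the lugs just clear the lip it pushes back with 8 to 9 N, so press with 10 to 12 N while letting the tabs out
- camera (a joint): How far the camera is pressed down on its rubber buffers: about 0 at rest (within 1 mm, by its weight), 0.009 m when they bottom out, which takes some 15 N of pressing; it springs back up. The camera sinks several mm under the hand while the seal is being compressed, so its rest height does not tell how low the cap must go
- dock: Grey foot plate of the camera dock, 150 (x) x 130 (y) x 8 mm, fixed to the bench; origin under its centre, straight below the lens. Above it on buffers: plate 140 x 120 mm, top at 30 mm; finned camera housing 78 x 76 mm up to 94 mm; round lens barrel 65 mm across up to the rim
- coupon: Bystander: two steel plates with a weld bead, 120 x 103 x 10 mm; origin under its centre
- wire_brush: Bystander: wire brush with wooden back, 260 x 28 x 34 mm, long axis x; origin under its centre
- paste_tin: Bystander: round jar with blue lid, 68 mm across, 50 mm high; origin under its centre
- magnet_square: Bystander: red triangular welding magnet lying flat, legs of 100 mm along its x and y from the origin at its square corner, 16 mm thick
Things that resemble listed ones, but are neither listed nor needed, are in the scene too. Several things have the shape of the cap; the one meant has the colours described above.

How it is judged:
On the way, in this order (a step that is already met when the one before it is completed fails the run):
1. the cap is lifted off the bench with both tabs pinched in (height (world z) of cap above 0.03 m and value of joint each of tab_a, tab_b above 0.0025 m), for 0.2 s.
2. the cap is down in the lens mouth, on the seal, with both tabs still pinched in (horizontal distance between cap and rim below 0.003 m and z of cap in the frame of rim below -0.0085 m and value of joint each of tab_a, tab_b above 0.0018 m), for 0.1 s.
At the end, for the whole second after the job is handed in: The cap's axis is within 3 mm of the lens axis and 0.04 rad of it, its underside 9.8 to 12.5 mm below the lip's top face, both tabs sprung back out to under 1.5 mm of travel, at rest (horizontal distance between cap and rim below 0.003 m and z of cap in the frame of rim between -0.0125 and -0.0098 m and angle between the z axis of cap and the z axis of rim, either way round below 0.04 rad and value of joint each of tab_a, tab_b below 0.0015 m and linear speed of cap below 0.01 m/s); the robot touches nothing.
It fails at once if the camera is pressed down until its rubber buffers bottom out (over 8.5 mm of their 9 mm) (value of joint camera above 0.0085 m).
It fails at once if the coupon, wire brush, paste tin or magnet square is shifted by more than 15 mm (distance of any of coupon, wire_brush, paste_tin, magnet_square from where it was at the start of the episode above 0.015 m).
It also fails if it takes over 42 s, if anything falls off the work surface, if the arm or the gripper's body presses on something with over 40 N, if the wrist force passes 120 N, or if a joint passes its speed limit or range.

## Working session

There is one attempt and no reset: what is moved stays moved. The work goes in short steps, Python scripts to look and compute and a tool call to move; the robot and the scene stay as the last step left them, time stands still between calls to the robot, and variables do not carry over. Pictures are saved under pics/ and viewed, at most 10 in all, crops included, and the job is handed in when it is done.

```bash
mkdir -p pics; cat > h.py <<'E'
from rig import *
import numpy as np, cv2
def grab(n):
    c=read_camera(n); return c
def world(c):
    h,w=c['depth'].shape
    K=np.array(c['camera_matrix'],float); D=np.array(c['distortion'],float)
    u,v=np.meshgrid(np.arange(w),np.arange(h))
    p=cv2.undistortPoints(np.stack([u,v],-1).reshape(-1,1,2).astype(float),K,D).reshape(h,w,2)
    d=c['depth'].astype(float)
    P=np.dstack([p[...,0]*d,p[...,1]*d,d])
    R=cv2.Rodrigues(np.array(c['rvec'],float))[0]; t=np.array(c['tvec'],float).ravel()
    W=(P-t)@R; W[d==0]=np.nan
    return W
E
python3 - <<'E'
from h import *
for n in("top","scene"):
    c=grab(n); np.savez(n+'0.npz',**{k:np.array(v) for k,v in c.items()})
    cv2.imwrite(f'pics/{n}0.png',cv2.resize(c['img'][...,::-1],(768,576),interpolation=cv2.INTER_CUBIC))
s=read_state(); print({k:np.round(v,3) for k,v in s.items()})
E
```

```text
{'time_s': np.float64(0.1), 'qpos': array([ 1.29 ,  0.265,  1.605, -0.   ,  1.274, -0.037]), 'joint_vel': array([-0.001, -0.001, -0.003, -0.001, -0.   ,  0.002]), 'joint_efforts': array([-0.0000e+00, -5.1670e+01, -3.6859e+01, -0.0000e+00,  6.0000e-03,
       -0.0000e+00]), 'ee_pos': array([0.163, 0.654, 0.255]), 'tool_rot': array([ 0.122,  0.993, -0.001, -0.   ]), 'contact_force': array([ 0.695,  0.026, -0.297]), 'ft_torque': array([-0.055, -0.002,  0.004]), 'finger_force': np.float64(0.0), 'opening': np.float64(0.085)}
```

View pics/top0.png

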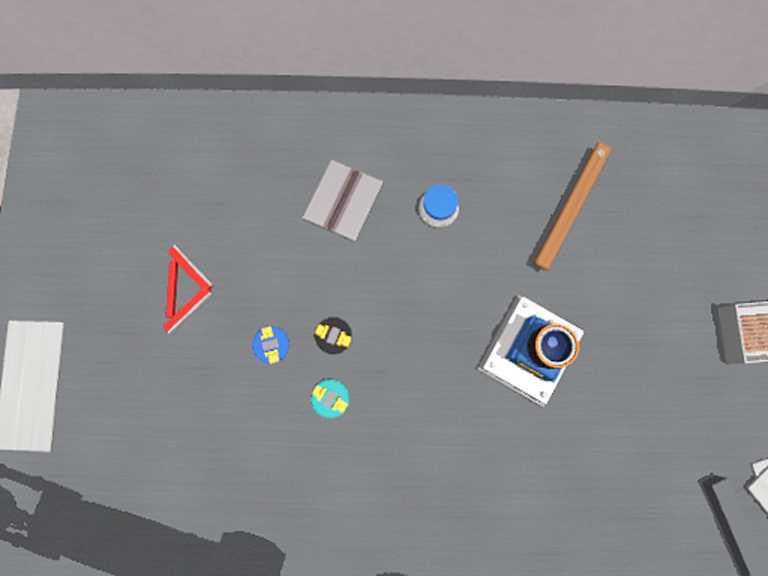

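View pics/scene0.png

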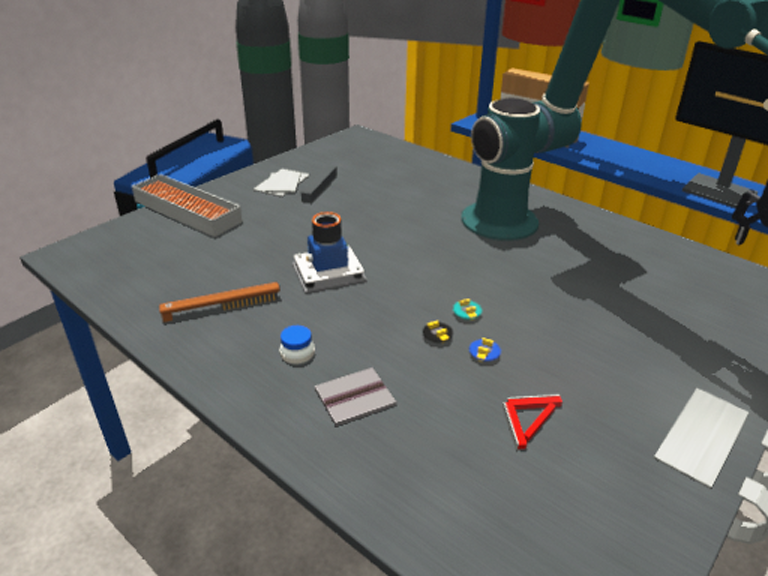

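In the top view (768-px picture), three things have the cap's shape: black at (333,335), blue at (270,345) and teal at (330,398). All three have yellow tabs, but only the black one fits the description. The camera lens with its orange ring is at (556,346). Next I'll measure both and confirm the cap in a crop.

```bash
python3 - <<'E'
from h import *
for n in("top","scene"):
    c=dict(np.load(n+'0.npz')); W=world(c); im=c['img'].astype(int); r,g,b=im[...,0],im[...,1],im[...,2]
    cx,cy=(222,223) if n=="top" else (291,221)
    m=np.zeros(r.shape,bool); m[cy-16:cy+17,cx-16:cx+17]=1
    yel=m&(r>130)&(g>100)&(b<90)&(W[...,2]>.018)
    blk=m&(W[...,2]>.008)&(W[...,2]<.05)&(abs(r-b)<40)
    if n=="scene":
        pass
    P=W[yel]; print(n,'yellow',len(P),P.mean(0),np.percentile(P[:,2],[5,50,95]))
    A=P[P[:,2]>.022][:,:2]
    _,lab,ce=cv2.kmeans(A.astype(np.float32),2,None,(3,50,1e-6),5,cv2.KMEANS_PP_CENTERS)
    print(' tabs',ce,'mid',ce.mean(0),'sep',np.linalg.norm(ce[0]-ce[1]),'ang',np.degrees(np.arctan2(*(ce[1]-ce[0])[::-1])))
    Q=W[m&(W[...,2]>.008)&(W[...,2]<.05)]; print(' all z>8mm: bbox mid',(Q[:,:2].max(0)+Q[:,:2].min(0))/2,np.ptp(Q[:,:2],0),np.median(Q[:,2]))
    lx,ly=(371,231) if n=="top" else (217,147)
    m=np.zeros(r.shape,bool); m[ly-22:ly+23,lx-22:lx+23]=1
    o=m&(r>130)&(r-b>70)&(W[...,2]>.135)&(W[...,2]<.16)
    P=W[o]; x,y=P[:,0],P[:,1]
    s=np.linalg.lstsq(np.c_[2*x,2*y,np.ones(len(x))],x*x+y*y,rcond=None)[0]
    print(' seal',len(P),'c',s[:2],'R',np.sqrt(s[2]+s[0]**2+s[1]**2),'z',np.percentile(P[:,2],[5,50,95]),'bboxmid',(P.max(0)+P.min(0))[:2]/2,np.ptp(P[:,:2],0))
    T=W[m&(W[...,2]>.135)&(W[...,2]<.17)]
    print(' top all bbox',(T.max(0)+T.min(0))/2,np.ptp(T,axis=0))
    bench=W[(abs(W[...,2])<.01)]; print(' bench z',np.nanmedian(bench[:,2]))
c=np.load('top0.npz')['img'][185:285,150:280,::-1]
cv2.imwrite('pics/crop1.png',cv2.resize(c,(780,600),interpolation=cv2.INTER_CUBIC))
E
```

```text
top yellow 34 [0.51705981 0.17598263 0.02473072] [0.01812294 0.02659291 0.03000681]
 tabs [[0.5220334  0.19018129]
 [0.51259124 0.16150002]] mid [0.5173123  0.17584065] sep 0.030195516 ang -108.22204
 all z>8mm: bbox mid [0.51858379 0.17619465] [0.06138694 0.06136896] 0.017151063382007507
 seal 162 c [ 0.5001195  -0.16128492] R 0.03024336199617214 z [0.14203568 0.14809025 0.1505651 ] bboxmid [ 0.50031725 -0.16127736] [0.0613131  0.06333372]
 top all bbox [ 0.50055416 -0.16057127  0.14358442] [0.06178692 0.0647459  0.01651029]
 bench z 0.0009451585833392224
scene yellow 59 [0.52135018 0.17812644 0.025167  ] [0.01873587 0.0244138  0.03310029]
 tabs [[0.52466726 0.19027074]
 [0.51553285 0.16129239]] mid [0.52010006 0.17578156] sep 0.030383913 ang -107.49563
 all z>8mm: bbox mid [0.48633051 0.1740026 ] [0.12475631 0.06311189] 0.019042541378322723
 seal 42 c [ 0.50235215 -0.16278855] R 0.02944774875027068 z [0.14441452 0.14852685 0.15178957] bboxmid [ 0.50209314 -0.16193129] [0.06673579 0.06359275]
 top all bbox [ 0.50209314 -0.1610207   0.143874  ] [0.06673579 0.06541393 0.01734087]
 bench z 0.0016039440981165016
```

View pics/crop1.png

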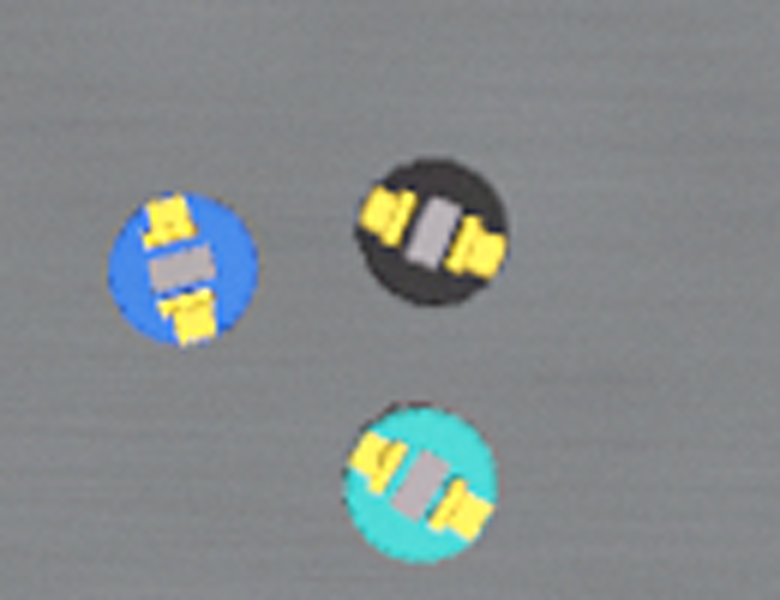

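The crop confirms it: the black cap is at crop (433,232), with yellow tabs at (385,215) and (480,250). The blue and teal ones are decoys. I'll work out the tool-axis moves.

```bash
cat >> h.py <<'E'
from scipy.spatial.transform import Rotation as Ro
def to(x,y,z,ang=None):
    s=read_state(); R=Ro.from_quat(s['tool_rot']); p=np.array(s['ee_pos'])
    d=R.inv().apply(np.array([x,y,z])-p); ty=R.as_matrix()[:,1]; a=np.degrees(np.arctan2(ty[1],ty[0]))
    Rt=R
    if ang is not None:
        an=np.radians(ang); yv=np.array([np.cos(an),np.sin(an),0]); zv=np.array([0,0,-1.]); Rt=Ro.from_matrix(np.c_[np.cross(yv,zv),yv,zv])
    print('d tool',d.round(4),'rotvec',(R.inv()*Rt).as_rotvec().round(4),'yaw y',a.round(1),'tool axes\n',R.as_matrix().round(3))
    print('t',s['time_s'],'p',p.round(4),'F',np.round(s['contact_force'],2),'T',np.round(s['ft_torque'],2),'op',s['opening'],'ff',s['finger_force'],'q',np.round(s['qpos'],2))
E
python3 -c "
from h import *
to(.5187,.176,.12,71.5)"
```

```text
d tool [-0.4609 -0.3781  0.1358] rotvec [-0.0021  0.      0.0791] yaw y 76.0 tool axes
 [[-0.97   0.241 -0.001]
 [ 0.241  0.97  -0.002]
 [ 0.    -0.002 -1.   ]]
t 0.1 p [0.1628 0.6544 0.255 ] F [ 0.69  0.03 -0.3 ] T [-0.05 -0.    0.  ] op 0.08542941319287398 ff 0.0 q [ 1.29  0.26  1.61 -0.    1.27 -0.04]
```

Careful with the scale: shifts go in shares of 62.5 mm and turns go in shares of 2 rad. That gives: -0.031 m is -0.496, -0.0254 m is -0.4064, 0.0053 rad / 2 = 0.0027.

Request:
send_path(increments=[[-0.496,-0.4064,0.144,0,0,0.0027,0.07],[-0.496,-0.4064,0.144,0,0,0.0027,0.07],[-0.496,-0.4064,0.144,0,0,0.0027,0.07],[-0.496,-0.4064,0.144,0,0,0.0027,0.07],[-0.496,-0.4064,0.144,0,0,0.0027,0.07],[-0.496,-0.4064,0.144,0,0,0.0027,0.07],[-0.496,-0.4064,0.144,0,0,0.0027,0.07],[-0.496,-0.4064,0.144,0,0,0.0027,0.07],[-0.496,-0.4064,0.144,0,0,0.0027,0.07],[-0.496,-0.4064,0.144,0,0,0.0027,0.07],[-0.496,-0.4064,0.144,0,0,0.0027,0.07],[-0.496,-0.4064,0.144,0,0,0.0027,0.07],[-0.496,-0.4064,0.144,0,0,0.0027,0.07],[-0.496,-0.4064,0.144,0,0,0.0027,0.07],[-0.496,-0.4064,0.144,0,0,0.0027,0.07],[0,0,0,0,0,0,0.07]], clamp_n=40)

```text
refused: increments[0]: [-0.496, -0.4064, 0.144, 0, 0, 0.0027, 0.07] is too long (schema: maxItems 3). Nothing was moved.
```

I used the wrong layout. The manual says rows with the three-number parts in brackets of their own; once more.

Request:
send_path(increments=[[[-0.496,-0.4064,0.144],[0,0,0.0027],0.07],[[-0.496,-0.4064,0.144],[0,0,0.0027],0.07],[[-0.496,-0.4064,0.144],[0,0,0.0027],0.07],[[-0.496,-0.4064,0.144],[0,0,0.0027],0.07],[[-0.496,-0.4064,0.144],[0,0,0.0027],0.07],[[-0.496,-0.4064,0.144],[0,0,0.0027],0.07],[[-0.496,-0.4064,0.144],[0,0,0.0027],0.07],[[-0.496,-0.4064,0.144],[0,0,0.0027],0.07],[[-0.496,-0.4064,0.144],[0,0,0.0027],0.07],[[-0.496,-0.4064,0.144],[0,0,0.0027],0.07],[[-0.496,-0.4064,0.144],[0,0,0.0027],0.07],[[-0.496,-0.4064,0.144],[0,0,0.0027],0.07],[[-0.496,-0.4064,0.144],[0,0,0.0027],0.07],[[-0.496,-0.4064,0.144],[0,0,0.0027],0.07],[[-0.496,-0.4064,0.144],[0,0,0.0027],0.07],[[0,0,0],[0,0,0],0.07]], clamp_n=40)

```text
time_s: 2.1
ee_pos: [0.5042, 0.158, 0.1202]
tool_rot: [0.163, 0.987, -0.001, -0.001]
contact_force: [-0.1, 0.9, 0.3]
opening: 0.0702
finger_force: 0.0
```

```bash
python3 -c "
from h import *
to(.5187,.176,.042,71.5)"
```

```text
d tool [-0.008   0.0218  0.0781] rotvec [-0.0014 -0.0015 -0.004 ] yaw y 71.3 tool axes
 [[-0.947  0.321 -0.002]
 [ 0.321  0.947 -0.001]
 [ 0.001 -0.001 -1.   ]]
t 2.1 p [0.5042 0.158  0.1202] F [-0.08  0.88  0.28] T [ 0.02 -0.03 -0.01] op 0.07024041202587664 ff 0.0 q [ 0.26  0.12  2.05 -0.    0.98 -0.99]
```

Converted, 0.018 m is 0.288, 0.015 m is 0.24.

Request:
send_path(increments=[[[-0.064,0.176,0.16],[0,0,0],0.06],[[-0.064,0.176,0.24],[0,0,0],0.06],[[0,0,0.288],[0,0,0],0.06],[[0,0,0.288],[0,0,0],0.06],[[0,0,0.16],[0,0,0],0.06],[[0,0,0.08],[0,0,0],0.06],[[0,0,0],[0,0,0],0.06]])

```text
time_s: 2.98
ee_pos: [0.5184, 0.1784, 0.0451]
tool_rot: [0.161, 0.987, -0.0, -0.0]
contact_force: [0.5, 0.0, -0.0]
opening: 0.0598
finger_force: 0.0
```

```bash
python3 - <<'E'
from h import *
to(.5187,.176,.042)
c=grab('scene'); cv2.imwrite('pics/pre.png',cv2.resize(c['img'][160:260,230:360,::-1],(780,600),interpolation=cv2.INTER_CUBIC))
E
```

```text
d tool [-0.001  -0.0022  0.0031] rotvec [0. 0. 0.] yaw y 71.5 tool axes
 [[-0.948  0.318 -0.   ]
 [ 0.318  0.948 -0.   ]
 [ 0.    -0.    -1.   ]]
t 2.975 p [0.5184 0.1784 0.0451] F [ 0.55  0.   -0.05] T [-0.01 -0.02  0.01] op 0.05983660289590467 ff 0.0 q [ 0.29  0.25  2.05  0.    0.84 -0.96]
```

View pics/pre.png

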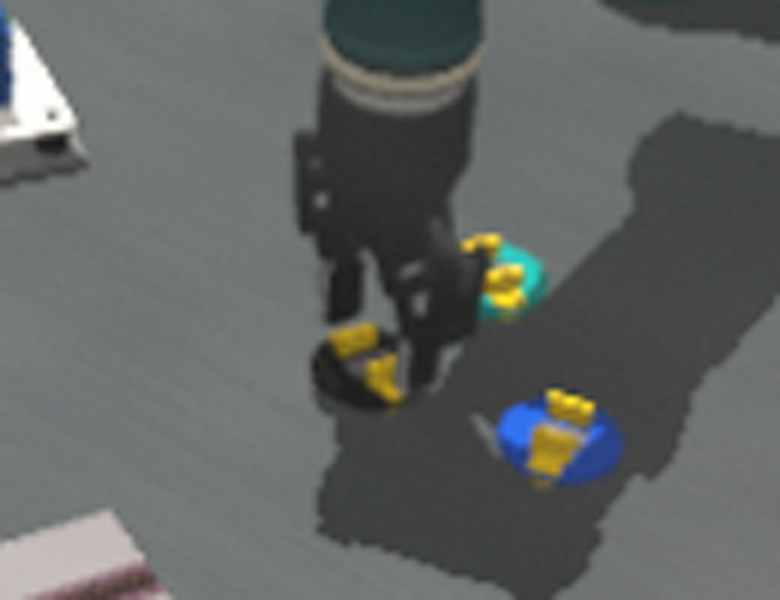

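The fingers flank the black cap, but the left fingertip at about (340,315) seems slightly behind the tab at (355,340). I'll check this from depth before closing.

```bash
python3 - <<'E'
from h import *
s=read_state(); R=Ro.from_quat(s['tool_rot']); p=np.array(s['ee_pos'])
for n in('scene','top'):
    c=grab(n); W=world(c); im=c['img'].astype(int); L=R.inv().apply((W-p).reshape(-1,3)).reshape(W.shape)
    r,g,b=im[...,0],im[...,1],im[...,2]
    near=(np.abs(L[...,0])<.045)&(np.abs(L[...,1])<.07)
    y=near&(r>110)&(g>80)&(b<80); Y=L[y]
    print(n,'yellow tool',len(Y), Y[:,2].min() if len(Y) else 0)
    for sgn in(-1,1):
        q=Y[(Y[:,1]*sgn>0)&(Y[:,2]<.024)] if len(Y) else Y
        if len(q): print('  grip',sgn,len(q),'med',np.median(q,0).round(4),q.min(0).round(4),q.max(0).round(4))
    f=near&(L[...,2]<.022)&(L[...,2]>-.01)&~y&(r<80); 
    for sgn in(-1,1):
        q=L[f&(L[...,1]*sgn>0)]
        if len(q): print('  finger',sgn,len(q),np.median(q,0).round(4),q.min(0).round(4),q.max(0).round(4))
    K=c['camera_matrix'];D=c['distortion']
    if n=='scene':
        pts=np.array([[0,.03,.018],[0,-.03,.018]]); w=R.apply(pts)+p
        uv=cv2.projectPoints(w,np.array(c['rvec'],float),np.array(c['tvec'],float),np.array(K,float),np.array(D,float))[0].reshape(-1,2)
        print('  proj tips crop px',((uv-[230,160])*6).round())
E
```

```text
scene yellow tool 72 -0.37219707379377975
  grip -1 26 med [ 0.0024 -0.0164  0.0163] [-0.0111 -0.064  -0.3722] [ 0.0221 -0.0138  0.0228]
  grip 1 22 med [-0.0021  0.0127  0.0152] [-0.0118  0.0083 -0.0868] [0.0135 0.067  0.0227]
  finger -1 46 [-0.0012 -0.0312  0.0017] [-0.0121 -0.0351 -0.0099] [ 0.012  -0.0275  0.0166]
  finger 1 29 [-0.0038  0.0409  0.0001] [-0.0098  0.0295 -0.0092] [0.0083 0.0449 0.0153]
  proj tips crop px [[409. 383.]
 [343. 319.]]
top yellow tool 0 0
```

Depth agrees with the plan: the grips lie at tool y −16 and +13 mm and are centred in x. I'll shift −2 mm in y, go 3 mm down, close, then lift.

Converted, 0.003 m is 0.048, -0.002 m is -0.032.

Request:
send_path(increments=[[[-0.008,-0.032,0.048],[0,0,0],0.055],[[0,0,0],[0,0,0],0.036],[[0,0,0],[0,0,0],0.02],[[0,0,0],[0,0,0],0.02],[[0,0,0],[0,0,0],0.02],[[0,0,0],[0,0,0],0.02]], clamp_n=40)

```text
time_s: 3.88
ee_pos: [0.5188, 0.1765, 0.0436]
tool_rot: [0.161, 0.987, 0.0, 0.0]
contact_force: [-2.6, -1.0, 7.9]
opening: 0.0223
finger_force: 40.5
```

```bash
python3 -c "
from h import *
to(.501,-.1615,.25)"
```

```text
d tool [-0.0906 -0.3261 -0.2065] rotvec [0. 0. 0.] yaw y 71.5 tool axes
 [[-0.948  0.318  0.001]
 [ 0.318  0.948  0.   ]
 [-0.     0.    -1.   ]]
t 3.875 p [0.5188 0.1765 0.0436] F [-2.58 -1.01  7.87] T [-0.21  0.44 -0.08] op 0.022347302687636114 ff 40.53268253803253 q [ 0.28  0.25  2.05 -0.    0.83 -0.96]
```

Converted, -0.04 m is -0.64, -0.03 m is -0.48.

Request:
send_path(increments=[[[0,0,-0.064],[0,0,0],0.02],[[0,0,-0.16],[0,0,0],0.02],[[0,0,-0.48],[0,0,0],0.02],[[0,0,-0.64],[0,0,0],0.02],[[0,0,-0.64],[0,0,0],0.02],[[0,0,-0.64],[0,0,0],0.02],[[0,0,-0.64],[0,0,0],0.02],[[0,0,0],[0,0,0],0.02],[[0,0,0],[0,0,0],0.02]])

```text
time_s: 5.0
ee_pos: [0.518, 0.1763, 0.246]
tool_rot: [0.161, 0.987, -0.0, -0.0]
contact_force: [-0.6, 0.2, -0.8]
opening: 0.0226
finger_force: 39.3
```

```bash
python3 - <<'E'
from h import *
to(.501,-.1615,.25)
c=grab('scene'); s=read_state()
uv=cv2.projectPoints(np.array([s['ee_pos']]),c['rvec'],c['tvec'],c['camera_matrix'],c['distortion'])[0].ravel().astype(int); print(uv)
cv2.imwrite('pics/held.png',cv2.resize(c['img'][max(uv[1]-40,0):uv[1]+60,uv[0]-65:uv[0]+65,::-1],(780,600),interpolation=cv2.INTER_CUBIC))
E
```

```text
d tool [-0.0912 -0.3257 -0.004 ] rotvec [0. 0. 0.] yaw y 71.5 tool axes
 [[-0.948  0.318 -0.   ]
 [ 0.318  0.948 -0.   ]
 [ 0.    -0.    -1.   ]]
t 5.0 p [0.518  0.1763 0.246 ] F [-0.61  0.22 -0.84] T [-0.04  0.06 -0.01] op 0.022580467041044817 ff 39.3038535118103 q [ 0.28  0.03  1.89  0.    1.22 -0.96]
[297 157]
```

View pics/held.png

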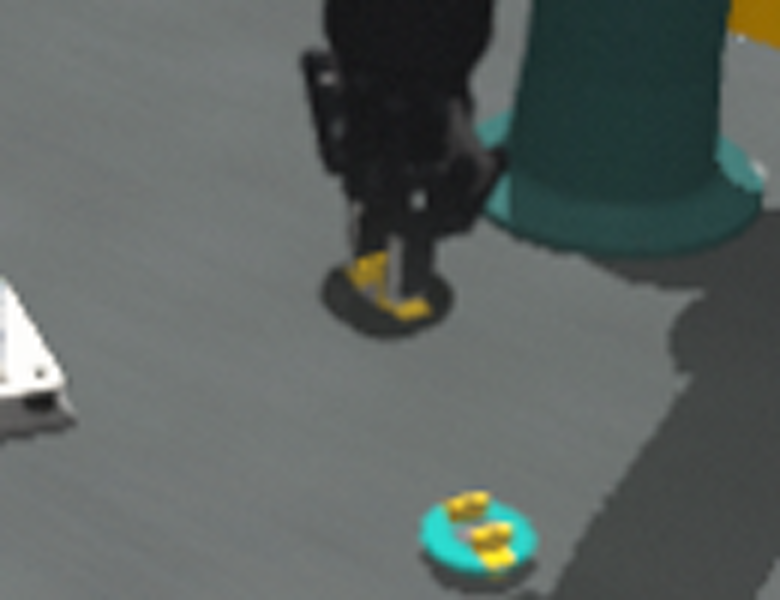

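The cap is held level at (388,300), with both tabs pinched between the fingers. Now I'll move over the lens.

Converted, -0.044 m is -0.704, -0.036 m is -0.576.

Request:
send_path(increments=[[[-0.096,-0.32,0],[0,0,0],0.02],[[-0.16,-0.576,0],[0,0,0],0.02],[[-0.192,-0.704,0],[0,0,0],0.02],[[-0.192,-0.704,0],[0,0,0],0.02],[[-0.192,-0.704,0],[0,0,0],0.02],[[-0.192,-0.704,0],[0,0,0],0.02],[[-0.192,-0.704,0],[0,0,0],0.02],[[-0.16,-0.48,0],[0,0,0],0.02],[[-0.08,-0.32,0],[0,0,0],0.02],[[0,0,0],[0,0,0],0.02],[[0,0,0],[0,0,0],0.02]])

```text
time_s: 6.42
ee_pos: [0.5003, -0.1615, 0.2453]
tool_rot: [0.161, 0.987, 0.0, -0.001]
contact_force: [-0.1, -0.1, -1.5]
opening: 0.0228
finger_force: 39.3
```

```bash
python3 - <<'E'
from h import *
to(.501,-.1615,.235)
s=read_state(); R=Ro.from_quat(s['tool_rot']); p=np.array(s['ee_pos'])
def circ(P):
    x,y=P[:,0],P[:,1]; q=np.linalg.lstsq(np.c_[2*x,2*y,np.ones(len(x))],x*x+y*y,rcond=None)[0]
    return q[:2],np.sqrt(q[2]+q[:2]@q[:2])
for n in('scene','top'):
    c=grab(n); W=world(c); im=c['img'].astype(int); L=(W-p)
    zt=.0435-.015
    f=(np.hypot(L[...,0],L[...,1])<.045)&(abs(L[...,2]+zt)<.006)
    P=L[f]
    if len(P)>10:
        print(n,len(P),'bbox mid',((P.max(0)+P.min(0))/2).round(4),np.ptp(P,axis=0).round(4))
        h=cv2.minEnclosingCircle(P[:,:2].astype(np.float32)); print(h)
        A=np.c_[P[:,:2],np.ones(len(P))]; print(' plane',np.linalg.lstsq(A,P[:,2],rcond=None)[0].round(4))
    o=(im[...,0]>130)&(im[...,0]-im[...,2]>70)&(W[...,2]>.135)&(W[...,2]<.16)&(np.hypot(W[...,0]-.5,W[...,1]+.16)<.05)
    print(n,'seal px visible',o.sum(), circ(W[o]) if o.sum()>8 else '')
    if n=='scene':
        u=cv2.projectPoints(p[None],c['rvec'],c['tvec'],c['camera_matrix'],c['distortion'])[0].ravel().astype(int)
        cv2.imwrite('pics/over.png',cv2.resize(c['img'][max(u[1]-40,0):u[1]+60,u[0]-65:u[0]+65,::-1],(780,600),interpolation=cv2.INTER_CUBIC))
E
```

```text
d tool [-0.0007  0.0002  0.0103] rotvec [0. 0. 0.] yaw y 71.4 tool axes
 [[-0.948  0.318 -0.002]
 [ 0.318  0.948  0.001]
 [ 0.002  0.    -1.   ]]
t 6.425 p [ 0.5003 -0.1615  0.2453] F [-0.09 -0.08 -1.52] T [-0.    0.03  0.04] op 0.022775152086760935 ff 39.328322410583496 q [-0.36 -0.01  1.93  0.    1.22 -1.61]
scene 103 bbox mid [ 0.0034 -0.0022 -0.0274] [0.0621 0.0672 0.0091]
((0.0037076291628181934, -0.0013011679984629154), 0.03487669676542282)
 plane [-0.0039 -0.0061 -0.0272]
scene seal px visible 25 (array([ 0.50246326, -0.1626346 ]), np.float64(0.029853774622546396))
top 292 bbox mid [-0.001   0.0052 -0.0265] [0.0615 0.0559 0.0077]
((-0.0016773180104792118, 0.0017678685253486037), 0.031549081206321716)
 plane [ 0.0354 -0.0187 -0.0259]
top seal px visible 73 (array([ 0.49999798, -0.16057091]), np.float64(0.02987422672576396))
```

View pics/over.png

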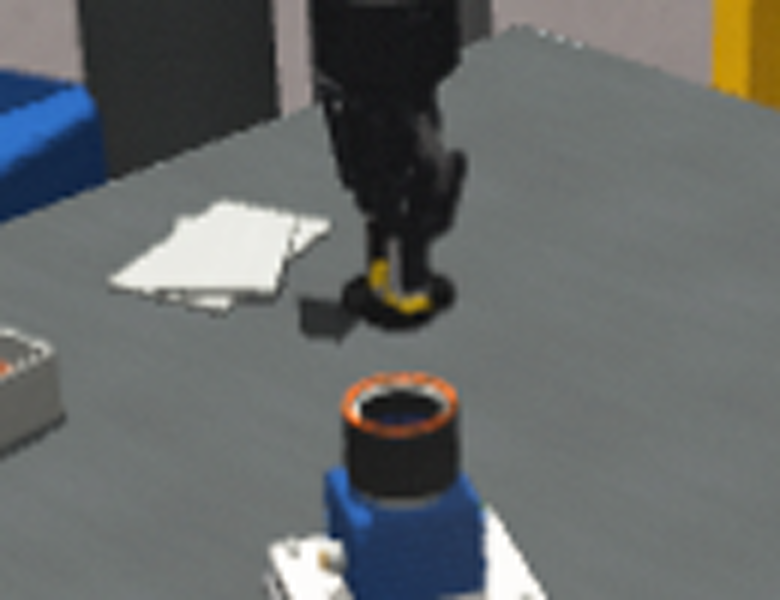

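The cap sits level above the lens at (400,300) and the seal is at (400,405). The relative offsets from the two cameras average to about 0. I'll descend to just above the mouth.

Converted, 0.015 m is 0.24, 0.01 m is 0.16.

Request:
send_path(increments=[[[0,0,0.128],[0,0,0],0.02],[[0,0,0.24],[0,0,0],0.02],[[0,0,0.24],[0,0,0],0.02],[[0,0,0.16],[0,0,0],0.02],[[0,0,0.08],[0,0,0],0.02],[[0,0,0.048],[0,0,0],0.02],[[0,0,0],[0,0,0],0.02],[[0,0,0],[0,0,0],0.02]])

```text
time_s: 7.52
ee_pos: [0.5015, -0.1617, 0.1909]
tool_rot: [0.161, 0.987, -0.0, 0.001]
contact_force: [0.3, -0.1, -0.6]
opening: 0.0231
finger_force: 39.3
```

Request:
send_path(increments=[[[0,0,0.032],[0,0,0],0.02],[[0,0,0.032],[0,0,0],0.02],[[0,0,0.032],[0,0,0],0.02],[[0,0,0],[0,0,0],0.02]])

```text
time_s: 8.02
ee_pos: [0.5009, -0.1615, 0.184]
tool_rot: [0.161, 0.987, 0.0, -0.0]
contact_force: [0.1, 0.7, -1.5]
opening: 0.0231
finger_force: 39.3
```

```bash
python3 -c "
from h import *
to(.501,-.1615,.235)"
```

```text
d tool [-0.    -0.    -0.051] rotvec [0. 0. 0.] yaw y 71.5 tool axes
 [[-0.948  0.318 -0.001]
 [ 0.318  0.948  0.   ]
 [ 0.001  0.    -1.   ]]
t 8.025 p [ 0.5009 -0.1615  0.184 ] F [ 0.11  0.67 -1.46] T [-0.02  0.02 -0.02] op 0.023078429229967275 ff 39.328776597976685 q [-0.36  0.04  2.   -0.    1.1  -1.61]
```

The plug has entered the mouth without contact. I'll press on in small steps and watch the force.

Converted, 0.002 m is 0.032.

Request:
send_path(increments=[[[0,0,0.032],[0,0,0],0.02],[[0,0,0.032],[0,0,0],0.02],[[0,0,0],[0,0,0],0.02]])

```text
time_s: 8.4
ee_pos: [0.5012, -0.1616, 0.1802]
tool_rot: [0.161, 0.987, -0.0, 0.0]
contact_force: [0.7, 0.3, -1.2]
opening: 0.0229
finger_force: 39.3
```

Request:
send_path(increments=[[[0,0,0.016],[0,0,0],0.02],[[0,0,0.016],[0,0,0],0.02],[[0,0,0],[0,0,0],0.02]])

```text
time_s: 8.78
ee_pos: [0.5012, -0.1616, 0.1785]
tool_rot: [0.161, 0.987, -0.0, 0.0]
contact_force: [-0.8, -0.3, 1.2]
opening: 0.0227
finger_force: 39.6
```

Converted, 0.001 m is 0.016.

Request:
send_path(increments=[[[0,0,0.016],[0,0,0],0.02],[[0,0,0.016],[0,0,0],0.02],[[0,0,0],[0,0,0],0.02]])

```text
time_s: 9.15
ee_pos: [0.5013, -0.1616, 0.1766]
tool_rot: [0.161, 0.987, -0.0, 0.0]
contact_force: [-1.1, 0.9, 3.2]
opening: 0.0229
finger_force: 40.1
```

Request:
send_path(increments=[[[0,0,0.016],[0,0,0],0.02],[[0,0,0.016],[0,0,0],0.02],[[0,0,0],[0,0,0],0.02]])

```text
time_s: 9.52
ee_pos: [0.5013, -0.1616, 0.1746]
tool_rot: [0.161, 0.987, -0.0, 0.0]
contact_force: [-2.2, 0.5, 5.4]
opening: 0.0229
finger_force: 40.6
```

Request:
send_path(increments=[[[0,0,0.016],[0,0,0],0.02],[[0,0,0],[0,0,0],0.02]])

```text
time_s: 9.78
ee_pos: [0.5013, -0.1616, 0.1738]
tool_rot: [0.161, 0.987, -0.0, 0.0]
contact_force: [-1.8, 0.9, 8.1]
opening: 0.0227
finger_force: 40.7
```

Converted, 0.001 m is 0.016.

Request:
send_path(increments=[[[0,0,0.016],[0,0,0],0.02],[[0,0,0],[0,0,0],0.02]])

```text
time_s: 10.02
ee_pos: [0.5013, -0.1616, 0.173]
tool_rot: [0.161, 0.987, -0.0, 0.0]
contact_force: [-2.2, -0.5, 7.7]
opening: 0.0229
finger_force: 40.9
```

```bash
python3 - <<'E'
from h import *
F=[]
for n in('scene','top','scene','top'):
    F.append(read_state()['contact_force']); c=grab(n); W=world(c); c0=dict(np.load(n+'0.npz')); W0=world(c0); i0=c0['img'].astype(int)
    m=(i0.min(-1)>150)&(np.hypot(W0[...,0]-.501,W0[...,1]+.1615)<.1)&(abs(W0[...,2]-.03)<.006)
    d=(W-W0)[...,2][m]; print(n,m.sum(),'plate drop mm',np.nanmedian(d)*1e3)
print(np.mean(F,0),read_state()['ee_pos'])
E
```

```text
scene 346 plate drop mm -4.095333869752895
top 1205 plate drop mm -4.270021918980321
scene 346 plate drop mm -4.289456199287554
top 1205 plate drop mm -4.3628525486369645
[-2.24094846e+00  2.56538278e-03  7.53260231e+00] [ 0.50131389 -0.16164425  0.17301871]
```

Converted, 0.0013 m is 0.0208, 0.001 m is 0.016.

Request:
send_path(increments=[[[0,0,0.016],[0,0,0],0.02],[[0,0,0.0208],[0,0,0],0.02],[[0,0,0],[0,0,0],0.02],[[0,0,0],[0,0,0],0.02]])

```text
time_s: 10.72
ee_pos: [0.5013, -0.1617, 0.1711]
tool_rot: [0.161, 0.987, -0.0, 0.0]
contact_force: [-3.0, 1.2, 9.7]
opening: 0.0227
finger_force: 41.3
```

```bash
cat > drop.py <<'E'
from h import *
F=[]
for n in('scene','top')*2:
    F.append(read_state()['contact_force']); c=grab(n); W=world(c); c0=dict(np.load(n+'0.npz')); W0=world(c0); i0=c0['img'].astype(int)
    m=(i0.min(-1)>150)&(np.hypot(W0[...,0]-.501,W0[...,1]+.1615)<.1)&(abs(W0[...,2]-.03)<.006)
    d=(W-W0)[...,2][m]; print(n,m.sum(),'plate drop mm',np.nanmedian(d)*1e3)
print(np.mean(F,0),read_state()['ee_pos'],read_state()['opening'])
E
python3 drop.py
```

```text
scene 346 plate drop mm -4.952692694118478
top 1205 plate drop mm -5.242572119341035
scene 346 plate drop mm -5.168118296021026
top 1205 plate drop mm -5.275402463036512
[-2.95387     1.27752805  9.32566878] [ 0.50132725 -0.16165466  0.1711211 ] 0.022356153510547032
```

Converted, 0.0008 m is 0.0128, 0.0004 m is 0.0064.

Request:
send_path(increments=[[[0.0128,-0.0032,0.0064],[0,0,0],0.02],[[0,0,0.0064],[0,0,0],0.02],[[0,0,0],[0,0,0],0.02],[[0,0,0],[0,0,0],0.02]])

```text
time_s: 11.42
ee_pos: [0.5012, -0.1617, 0.1707]
tool_rot: [0.161, 0.987, -0.0, 0.001]
contact_force: [-1.8, 1.0, 10.2]
opening: 0.0228
finger_force: 41.4
```

```bash
python3 drop.py
```

```text
scene 346 plate drop mm -5.487220155396423
top 1205 plate drop mm -5.497605499443453
scene 346 plate drop mm -5.482745231364143
top 1205 plate drop mm -5.506747439411829
[-2.12446982  1.11476047 10.13288546] [ 0.50123996 -0.16168598  0.1707775 ] 0.022489029187822213
```

Press is about 10.9 N with the camera down 5.5 mm, so both are in range. I'll let the tabs out slowly, following the fingertips' retreat.

Converted, 0.0002 m is 0.0032.

Request:
send_path(increments=[[[0,0,0.0032],[0,0,0],0.025],[[0,0,0.0032],[0,0,0],0.027],[[0,0,0],[0,0,0],0.027]], clamp_n=20)

```text
time_s: 12.0
ee_pos: [0.5012, -0.1617, 0.1703]
tool_rot: [0.161, 0.987, -0.0, 0.001]
contact_force: [-2.5, 0.4, 9.6]
opening: 0.0273
finger_force: 12.5
```

```bash
python3 drop.py
```

```text
scene 346 plate drop mm -5.260637435480544
top 1205 plate drop mm -5.522736969146815
scene 346 plate drop mm -5.084491770643611
top 1205 plate drop mm -5.41869790517223
[-1.74845497  0.79217035  9.56735734] [ 0.50124441 -0.16170419  0.17033295] 0.026988583057051884
```

Converted, 0.0006 m is 0.0096, 0.0003 m is 0.0048.

Request:
send_path(increments=[[[0,0,0.0096],[0,0,0],0.027],[[0,0,0.0048],[0,0,0],0.029],[[0,0,0.0048],[0,0,0],0.031],[[0,0,0],[0,0,0],0.031]])

```text
time_s: 12.7
ee_pos: [0.5014, -0.1617, 0.1692]
tool_rot: [0.161, 0.987, -0.0, 0.001]
contact_force: [-2.2, 0.3, 9.4]
opening: 0.0312
finger_force: 9.5
```

```bash
python3 drop.py
```

```text
scene 346 plate drop mm -5.5517761963536705
top 1205 plate drop mm -5.441643579175301
scene 346 plate drop mm -5.560711337789747
top 1205 plate drop mm -5.559950274635794
[-2.19673014  0.8905606  10.11392962] [ 0.50138239 -0.16173266  0.16927306] 0.031232991111449927
```

Converted, 0.0003 m is 0.0048.

Request:
send_path(increments=[[[0,0,0.0048],[0,0,0],0.033],[[0,0,0.0048],[0,0,0],0.035],[[0,0,0.0048],[0,0,0],0.037],[[0,0,0],[0,0,0],0.037]])

```text
time_s: 13.4
ee_pos: [0.5015, -0.1618, 0.168]
tool_rot: [0.161, 0.987, -0.0, 0.001]
contact_force: [-0.2, 1.0, 7.4]
opening: 0.037
finger_force: 3.8
```

```bash
python3 drop.py
```

```text
scene 346 plate drop mm -4.050863013883424
top 1205 plate drop mm -4.510161374174498
scene 346 plate drop mm -4.243133499690907
top 1205 plate drop mm -4.432585043104285
[-0.66757994  0.73909536  7.47933037] [ 0.5015041  -0.16173944  0.16799793] 0.03726766703688988
```

Converted, 0.0003 m is 0.0048.

Request:
send_path(increments=[[[0,0,0.0048],[0,0,0],0.041],[[0,0,0],[0,0,0],0.045],[[0,0,0],[0,0,0],0.05],[[0,0,0],[0,0,0],0.05]])

```text
time_s: 14.1
ee_pos: [0.5016, -0.1616, 0.1674]
tool_rot: [0.161, 0.987, 0.0, 0.002]
contact_force: [0.8, 1.0, 5.5]
opening: 0.0497
finger_force: 2.9
```

```bash
python3 drop.py
```

```text
scene 346 plate drop mm -3.3186599022997365
top 1205 plate drop mm -3.403014068346035
scene 346 plate drop mm -3.6580547846189644
top 1205 plate drop mm -3.4627980497787396
[0.63625005 0.7482336  5.685454  ] [ 0.50159033 -0.1615904   0.1673694 ] 0.050038586051436865
```

Request:
send_path(increments=[[[0,0,-0.064],[0,0,0],0.06],[[0,0,-0.096],[0,0,0],0.06],[[0,0,-0.32],[0,0,0],0.06],[[0,0,-0.48],[0,0,0],0.06],[[0,0,-0.48],[0,0,0],0.06],[[0,0,-0.48],[0,0,0],0.06],[[0,0,0],[0,0,0],0.06]])

```text
time_s: 15.18
ee_pos: [0.5018, -0.1621, 0.2894]
tool_rot: [0.161, 0.987, -0.001, 0.003]
contact_force: [-0.4, 0.3, -0.3]
opening: 0.0599
finger_force: 0.0
```

```bash
python3 drop.py; python3 -c "
from h import *
for n in('scene','top'):
    c=grab(n);x,y=(217,150) if n=='scene' else (371,231)
    W=world(c);P=W[y-22:y+23,x-22:x+23].reshape(-1,3)
    P=P[(np.hypot(P[:,0]-.501,P[:,1]+.1615)<.034)&(abs(P[:,2]-.148)<.005)]
    A=np.c_[P[:,:2]-[.501,-.1615],np.ones(len(P))];print(n,len(P),np.linalg.lstsq(A,P[:,2],rcond=None)[0],np.median(P[:,2]),(P.max(0)+P.min(0))/2)
    cv2.imwrite('pics/end_%s.png'%n,cv2.resize(c['img'][y-24:y+24,x-32:x+32,::-1],(400,300),interpolation=cv2.INTER_CUBIC))
a=np.hstack([cv2.imread('pics/end_scene.png'),cv2.imread('pics/end_top.png')]);cv2.imwrite('pics/end.png',a)"
```

```text
scene 346 plate drop mm -0.2705429144449056
top 1205 plate drop mm -0.07026140803260798
scene 346 plate drop mm -0.30945490161971706
top 1205 plate drop mm -0.1384661069308013
[-0.6071819   0.24861358 -0.34730702] [ 0.49941054 -0.1611693   0.28464605] 0.05992490030831189
scene 114 [-0.03845386 -0.02190488  0.1495643 ] 0.14960739702093134 [ 0.50211643 -0.16004843  0.14800638]
top 422 [ 0.01602408 -0.00431273  0.15047876] 0.1505021234394145 [ 0.50034668 -0.16113916  0.1480575 ]
```

View pics/end.png

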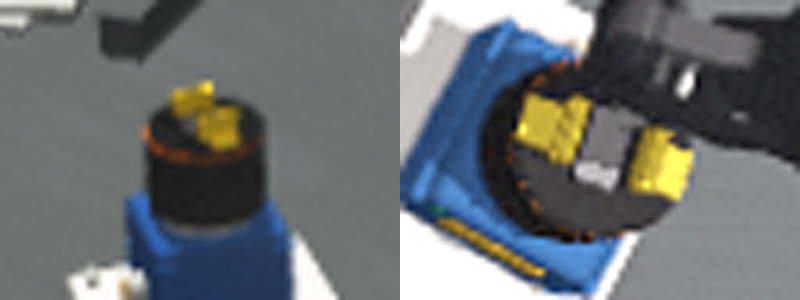

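The cap is seated and the camera has sprung back up. Both tabs look sprung out, but the orange line is visible mainly at left and front in the scene view (145,130)–(240,155). I'll clear the arm and measure level and height more precisely.

Converted, 0.05 m is 0.8, 0.03 m is 0.48.

Request:
send_path(increments=[[[0,0.48,-0.16],[0,0,0],0.06],[[0,0.8,-0.16],[0,0,0],0.06],[[0,0.8,0],[0,0,0],0.06],[[0,0.8,0],[0,0,0],0.06],[[0,0.48,0],[0,0,0],0.06],[[0,0,0],[0,0,0],0.06]])

```text
time_s: 16.23
ee_pos: [0.5669, 0.0395, 0.305]
tool_rot: [0.159, 0.987, -0.0, -0.001]
contact_force: [0.6, -1.2, 0.7]
opening: 0.0599
finger_force: 0.0
```

```bash
cat > lev.py <<'E'
from h import *
tot=[]
for n in('scene','top'):
    Ws=[];im=[]
    for i in range(8):
        c=grab(n); Ws.append(world(c)); im.append(c['img'])
    W=np.nanmedian(Ws,0); I=np.mean(im,0)
    c0=dict(np.load(n+'0.npz'))
    for name,Wx,Ix,ctr,z0 in(('lens',W,I,(.501,-.1615),.149),('bench0',world(c0),c0['img'],(.5187,.176),.015)):
        r=np.hypot(Wx[...,0]-ctr[0],Wx[...,1]-ctr[1])
        m=(r<.028)&(abs(Wx[...,2]-z0)<.005)&(Ix.max(-1)<90)
        P=Wx[m]; A=np.c_[P[:,:2]-ctr,np.ones(len(P))]
        for k in range(3):
            q=np.linalg.lstsq(A,P[:,2],rcond=None)[0]; e=abs(P[:,2]-A@q); k2=e<2.5*np.median(e)+1e-4; P,A=P[k2],A[k2]
        print(n,name,len(P),'plane',q.round(4),'sd',(P[:,2]-A@q).std().round(5))
    b=W[(abs(W[...,2])<.008)&(np.hypot(W[...,0]-.5,W[...,1]-0)<.06)]; print(' bench z',np.nanmedian(b[:,2]).round(5))
    x,y=(217,145) if n=='scene' else (371,231)
    cv2.imwrite('pics/e_%s.png'%n,cv2.resize(I[y-20:y+20,x-20:x+20,::-1],(400,400),interpolation=cv2.INTER_CUBIC))
cv2.imwrite('pics/end2.png',np.hstack([cv2.imread('pics/e_scene.png'),cv2.imread('pics/e_top.png')]))
E
python3 lev.py
```

```text
scene lens 37 plane [-0.0119  0.0651  0.1507] sd 0.0006
scene bench0 55 plane [-0.0035 -0.0245  0.0177] sd 0.00111
 bench z 0.00272
top lens 225 plane [ 7.000e-04 -1.000e-04  1.504e-01] sd 0.0004
top bench0 145 plane [0.0014 0.0195 0.0166] sd 0.00096
 bench z 0.00102[ WARN:0@7.962] global loadsave.cpp:1063 imwrite_ Unsupported depth image for selected encoder is fallbacked to CV_8U.
```

View pics/end2.png

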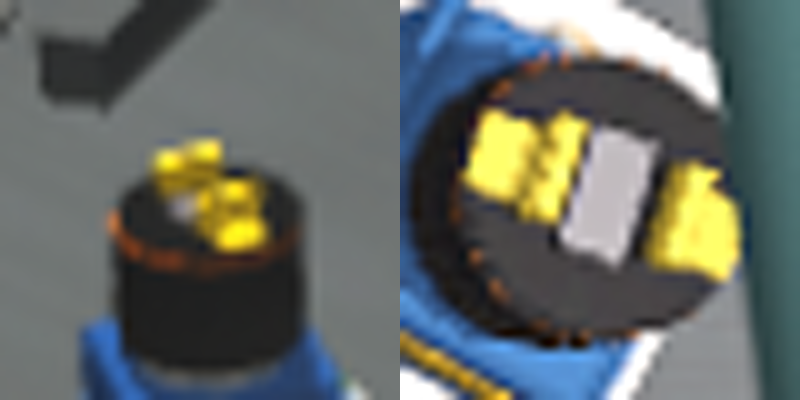

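Top-camera fit: the cap is level to 0.001 rad, its face is about 149.4 mm high after correcting for the bench reading (149.2 expected if locked), and the tab spacing scales with the cap as it did at rest. While opening, the finger force followed the tab springs out past the lip. I take it as locked on both sides and will hand it in.

```bash
python3 -c "
from rig import *
print(job_done())"
```

```text
the job is handed in; nothing more can be done
None
```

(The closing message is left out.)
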